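# Push the filter tube home in its push-fit port

## Task

Fit the water filter's tube: take the tall slim white tube out of the orange plate rack and push it, upright, into the flared push-fit port of the grey filter on the counter, past the stiff seal until it is fully home at the bottom, and leave it standing there. Do not knock or shift the teacup.

Things in the scene. Friction and masses are not known exactly. Their poses are not given: they have to be found in the camera images.
- tube: Tall slim white tube, 26 mm thick, 150 mm tall, 70 g, grey depth line 54 mm up. Origin: centre of its lower end, z up. Stands in one of 3 rack wells (floor 5 mm, walls 35 mm high; 54 mm in its x, 82 mm in its y; 60 mm pegs 50 mm away at +x). Wells run along its y, neighbours 70 mm or more off: a 90 mm short tube, a 40 mm thick one, in any order. Rack left or right. Grip near the top along its x.
- port_mouth (a point): Centre of the flared open mouth of the white port on the fixed grey filter base, 72 mm above the counter, z up. 54 mm wide inside, narrowing over 20 mm to a 30 mm bore. The tube meets the black seal 37.5 mm below the mouth; fully home its end is 53.5 mm below, depth line level with the rim. Not the port: white cylinder 75 mm high, 78 mm off at -x; closed stub 40 mm high, 55 mm off at -y.
- collet (a joint): Travel of the black seal inside the port, in m: 0 as found, 0.016 at the hard bottom stop. The tube must push it down; it resists with about 7 N all the way (the tube's weight alone does not move it) and stays where it is left.
- teacup: White ceramic teacup, 80 mm across and 62 mm high, with a handle, standing on a 136 mm saucer on the counter beyond the rack and filter; to be left alone. Origin at the centre of its underside, z up.
Not all that is in view belongs to the job. Of the things that look like the part that bears port_mouth, the largest one is meant.

How it is judged:
At the end, for the whole second after the job is handed in: The tall slim tube stands at rest in the port: seal pushed down more than 12 of its 16 mm, tube's lower end more than 48.5 mm below the mouth (53.5 mm is fully home) and within 10 mm of its axis, tilted less than about 10 degrees (value of joint collet above 0.012 m and z of tube in the frame of port_mouth below -0.0485 m and horizontal distance between tube and port_mouth below 0.01 m and angle between tube's own z axis and vertical below 0.17 rad and linear speed of tube below 0.02 m/s); the robot touches nothing.
It fails at once if the teacup is shifted more than 30 mm or tipped more than about 20 degrees (distance of teacup from where it was at the start of the episode above 0.03 m or angle between teacup's own z axis and vertical above 0.35 rad).
It also fails if it takes over 48 s, if anything falls off the work surface, if the arm or the gripper's body presses on something with over 40 N, if the wrist force passes 120 N, or if a joint passes its speed limit or range.

## Robot

A 7-joint arm with a two-finger parallel gripper is mounted at the origin on the work surface. World frame = base frame: x ahead of the robot, y to its left, z up, the work surface at z = 0. Lengths are in m, angles in rad, forces in N, time in s.
With the tool pointing down it reaches from about 0.35 to 0.9 m from the base axis. Payload 19.9 kg.
Tool frame: the origin (TCP) lies midway between the tips of the shut fingers; the grasp point (between the pads) lies 19 mm behind it; z points along the fingers, x is the direction in which the jaws open and shut, and the axes are right-handed (so a half turn about z gives the same grasp; the last joint's range is limited). The gripper opens to 94 mm and grips with 3 to 60 N. Pads are 16 mm wide; open, the fingers measure 119 mm over their backs; the gripper's body (75 mm by 177 mm) begins 78 mm behind the grasp point.
Start: joints at [-1.357, 0.417, -0.01, 1.614, 0.005, 1.111, -0.053], TCP at [0.158, 0.605, 0.205] pointing down, gripper open.
Joint ranges: [-2.81, 2.81], [-0.39, 2.02], [-1.27, 1.25], [0.06, 2.57], [-1.19, 4.33], [0.19, 2], [-2.82, 2.82]. Speed limits (rad/s): [1.89, 1.89, 2.39, 2.39, 3.01, 3.01, 3.01].

## Interface

Orientations are given as a 3x3 rotation matrix whose columns are the frame's x, y, z axes.
In Python, from station import ctrl gives the robot as it stands.
- The arm moves only by the tool apply_moves, never from a script. Its argument "deltas" is a list of rows, each a list of 7 numbers: the shift along the tool's x, y, z in cm, then the turn, a rotation vector about the tool's x, y, z in rad, then the opening, from 0 (shut) to 1 (fully open). A call has 1 to 20 rows; each row is the pose to reach, as a shift and turn from the pose commanded when the call began, along the tool's axes at that moment; what a row does not reach only later rows make up. A row lasts 1/10 s, in which the tool goes at most 50 mm and 8.59 degrees, less where a joint would pass 70% of its speed; a pose out of reach is approached as far as the arm can. A call with a gripper value outside its range is refused whole. The fingers move at their own pace and stop on an object; "force" is the grip in N (left out, the last holds). Time passes only in rows, so rows that repeat a pose let the fingers close. It gives the time, the measured TCP pose, the force and the opening at its end, in the units of the state.
- ctrl.read_state(): the state, without advancing time (a new reading comes with each control period).
- ctrl.capture(name): name is "scene" or "top" or "wrist"; returns the picture (480x640x3 uint8, blue, green, red); there is no depth.
- ctrl.camera_model(name): a dict with "intrinsics" (3x3 intrinsics, pixels), "rvec" (rotation vector, rad) and "tvec" (3), from world to camera coordinates, as OpenCV has them. Camera axes: x right, y down, z forward; pixel columns grow to the right and rows downward; lengths in m; the calibration is good to about 2 mm. A picture is of the moment at which its call begins: read the wrist's pose just before it. camera_model takes no time and is no camera call; for the wrist camera it gives the pose at the moment of the call.
- ctrl.sign_off(): hands the job in, once; it reports no verdict.
The state is a dict: "time": time; "qpos": joint angles; "joint_vel": joint speeds; "effort": joint torques, N m; "eef_pos": TCP position; "ee_rot": TCP orientation; "wrist_force": force on the tool from outside, world axes, zero at the start; "wrist_torque": the same for the moment, N m; "grip_width": finger opening in m.
Only numpy, scipy, OpenCV 4.12 (cv2) and the standard library are available. Lean on these libraries where they do the work, as an engineer would, in place of code of your own. Each camera call takes 0.05 s, during which the arm holds its last target.

## Working session

There is one attempt and no reset: what is moved stays moved. The work goes in short steps, Python scripts to look and compute and a tool call to move; the robot and the scene stay as the last step left them, time stands still between calls to the robot, and variables do not carry over. Pictures are saved under pics/ and viewed, and the job is handed in when it is done.

Besides the shell and the picture viewer there is one more tool, called after "Call:" by a JSON object that holds its "op" and its "data". apply_moves: Moves the arm, as the interface text tells. Its arguments: {"type":"object","properties":{"deltas":{"type":"array","items":{"type":"array","items":{"type":"number"}}},"force":{"type":"number"}},"required":["deltas"]}

```bash
mkdir -p pics
python3 - <<'E'
from station import ctrl
import cv2
s=ctrl.read_state();print({k:s[k] for k in('time','eef_pos','ee_rot','grip_width','wrist_force')})
for n in('scene','top'):
    cv2.imwrite(f'pics/{n}0.png',ctrl.capture(n)); m=ctrl.camera_model(n);print(m)
E
```

```text
{'time': 0.0, 'eef_pos': array([0.15807573, 0.60429739, 0.20481843]), 'ee_rot': array([[ 2.52977992e-01,  9.67472020e-01, -1.58060961e-04],
       [ 9.67471285e-01, -2.52977997e-01, -1.20219188e-03],
       [-1.20307295e-03,  1.51208647e-04, -9.99999265e-01]]), 'grip_width': 0.09373439589545755, 'wrist_force': array([-0.29166906, -0.28845116, -0.0939371 ])}
{'intrinsics': array([[551.99796306,   0.        , 315.2911473 ],
       [  0.        , 551.99796306, 241.96721478],
       [  0.        ,   0.        ,   1.        ]]), 'rvec': array([ 2.33836575,  1.06975986, -0.34352144]), 'tvec': array([-0.30719222, -0.26690829,  1.17789791])}
{'intrinsics': array([[485.04674559,   0.        , 322.6999032 ],
       [  0.        , 485.04674559, 250.19536368],
       [  0.        ,   0.        ,   1.        ]]), 'rvec': array([ 2.13528694, -2.10668346,  0.19667842]), 'tvec': array([-0.03222652,  0.52000769,  0.99528334])}
```

View pics/scene0.png

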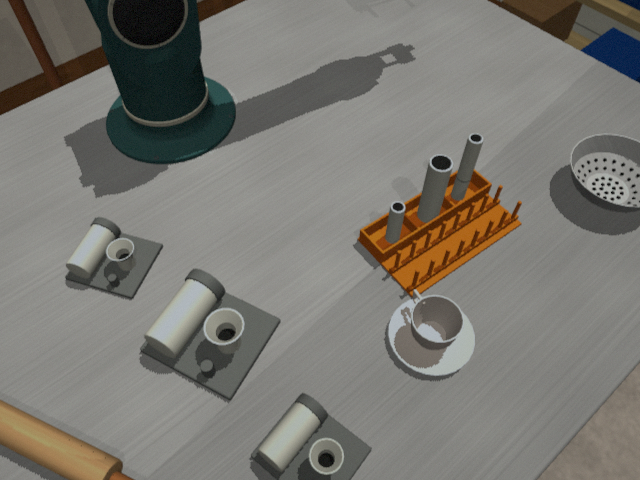

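View pics/top0.png

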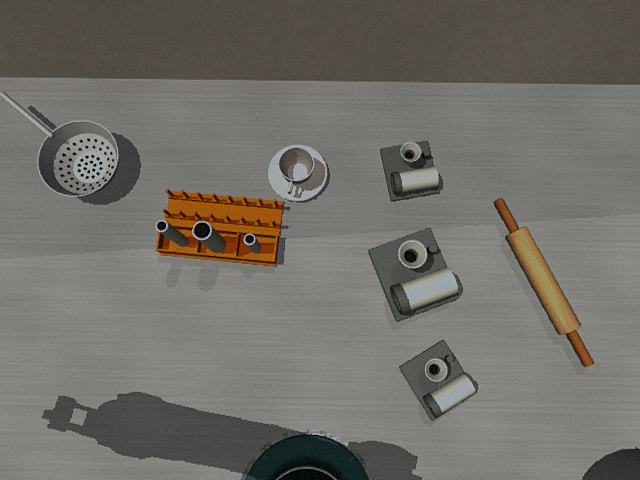

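Candidates for the tube, by their top ends in scene / top: left-well tube (476,138)/(161,226), which is tall and slim. The thick one is (440,162)/(202,231) and the short one (398,207)/(250,240). The three filters' mouths are at (224,328)/(412,255), (120,250)/(436,370) and (326,456)/(410,153); the first is the largest. I'll check these in close crops.

```bash
cat > h.py <<'E'
import numpy as np,cv2
from station import ctrl
def ray(n,px,m=None):
    m=m or ctrl.camera_model(n);R=cv2.Rodrigues(m['rvec'])[0];t=m['tvec'].reshape(3)
    p=cv2.undistortPoints(np.array([[px]],float),m['intrinsics'],None)[0,0]
    return -R.T@t, R.T@np.array([p[0],p[1],1])
def atz(n,px,z,m=None):
    c,d=ray(n,px,m);return c+d*(z-c[2])/d[2]
def tri(pairs):
    A=0;b=0
    for n,px in pairs:
        c,d=ray(n,px);d/=np.linalg.norm(d);P=np.eye(3)-np.outer(d,d);A=A+P;b=b+P@c
    return np.linalg.solve(A,b)
def proj(n,X,m=None):
    m=m or ctrl.camera_model(n);return cv2.projectPoints(np.array(X,float).reshape(-1,3),m['rvec'],m['tvec'],m['intrinsics'],None)[0].reshape(-1,2)
E
python3 - <<'E'
import cv2,numpy as np
s=cv2.imread('pics/scene0.png');t=cv2.imread('pics/top0.png')
def c(i,x,y,w=96,h=72): return cv2.resize(i[y:y+h,x:x+w],(384,288),interpolation=cv2.INTER_CUBIC)
cv2.imwrite('pics/crop1.png',np.vstack([np.hstack([c(s,428,120),c(s,180,295)]),np.hstack([c(t,145,195),c(t,370,225)])]))
E
```

```text
(no output)
```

View pics/crop1.png

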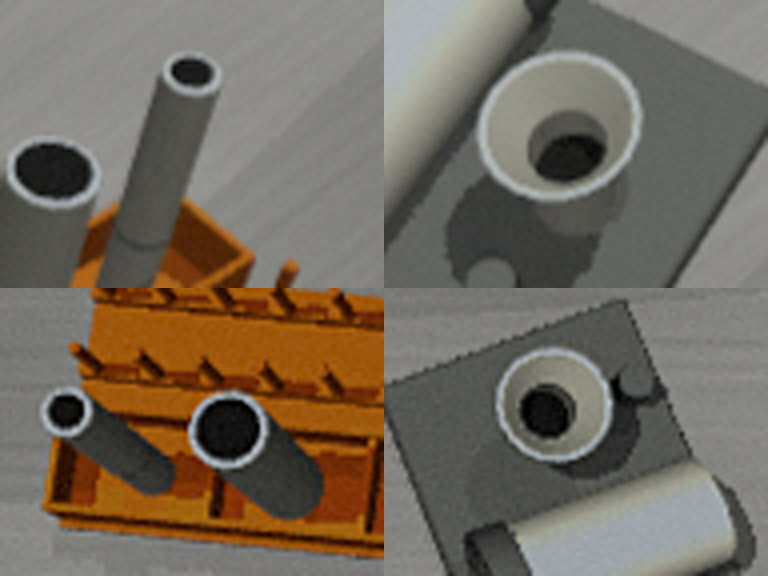

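Run:
```python
from h import *
print('tube',tri([('scene',(475.4,138.1)),('top',(161.4,225.6))]),atz('scene',(475.4,138.1),.155),atz('top',(161.4,225.6),.155))
print('port',tri([('scene',(223.6,326.1)),('top',(412.1,253.6))]),atz('scene',(223.6,326.1),.072),atz('top',(412.1,253.6),.072))
a=atz('top',(158,254),.035);b=atz('top',(276,265),.035);print('rack edge',a,b,np.arctan2(*(a-b)[[1,0]]))
for p in [(443,200),(440,170),(202,231)]: pass
print('bottom slim',atz('top',(145+162/4,195+(492-288)/4),.005))
print('thick top',atz('top',(202,231),.155))
s=ctrl.read_state();print(s['eef_pos'],np.arctan2(s['ee_rot'][1,0],s['ee_rot'][0,0]))
```

```text
tube [0.54498477 0.28980468 0.15446083] [0.54524451 0.28924727 0.155     ] [0.54487996 0.28964738 0.155     ]
port [ 0.51140583 -0.21344756  0.07108037] [ 0.511856   -0.21361935  0.072     ] [ 0.51124001 -0.21326954  0.072     ]
rack edge [0.50986542 0.33393875 0.035     ] [0.48902553 0.07576476 0.035     ] 1.4902506500754333
bottom slim [0.53431216 0.28391736 0.005     ]
thick top [0.535125   0.20974023 0.155     ]
[0.15803898 0.60434644 0.20490788] 1.3150356303171857
```

Call:
{"op": "apply_moves", "data": {"deltas": [[-20.7,45.4,-2,0,0,1.395,1],[-20.7,45.4,-2,0,0,1.395,1],[-20.7,45.4,-2,0,0,1.395,1],[-20.7,45.4,-2,0,0,1.395,1],[-20.7,45.4,-2,0,0,1.395,1],[-20.7,45.4,-2,0,0,1.395,1],[-20.7,45.4,-2,0,0,1.395,1],[-20.7,45.4,-2,0,0,1.395,1],[-20.7,45.4,-2,0,0,1.395,1],[-20.7,45.4,-2,0,0,1.395,1],[-20.7,45.4,-2,0,0,1.395,1],[-20.7,45.4,-2,0,0,1.395,1],[-20.7,45.4,-2,0,0,1.395,1]]}}

```text
time: 1.4
eef_pos: [0.5442, 0.2903, 0.2251]
ee_rot: [[0.997, -0.078, -0.001], [-0.078, -0.997, -0.0], [-0.001, 0.0, -1.0]]
wrist_force: [-0.8, -0.2, -0.6]
grip_width: 0.0939
```

Run:
```python
from h import *
s=ctrl.read_state();print(s['time'],s['eef_pos'],s['ee_rot'],s['qpos'])
m=ctrl.camera_model('wrist');i=ctrl.capture('wrist')
for X in [(.545,.2895,.155),(.545,.2895,.005)]: print(proj('wrist',X,m))
cv2.imwrite('pics/w1.png',i)
j=ctrl.capture('scene');cv2.imwrite('pics/s1.png',j)
np.save('m1.npy',m,allow_pickle=True)
```

```text
1.4 [0.54421586 0.29032242 0.22511202] [[ 9.96923005e-01 -7.83831156e-02 -7.81006293e-04]
 [-7.83831655e-02 -9.96923306e-01 -3.34328586e-05]
 [-7.75982804e-04  9.45477314e-05 -9.99999694e-01]] [-0.86169109  0.4095601   0.42848052  1.62492907 -0.18281782  1.14764279
 -0.46747843]
[[318.56021419 252.97867384]]
[[317.68469185 208.71851816]]
```

View pics/w1.png

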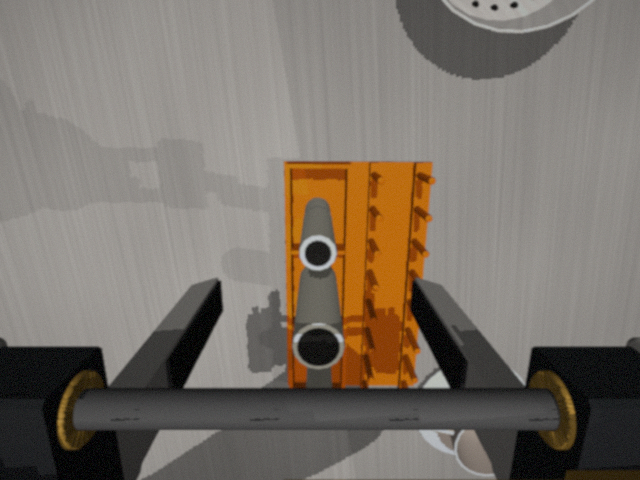

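View pics/s1.png

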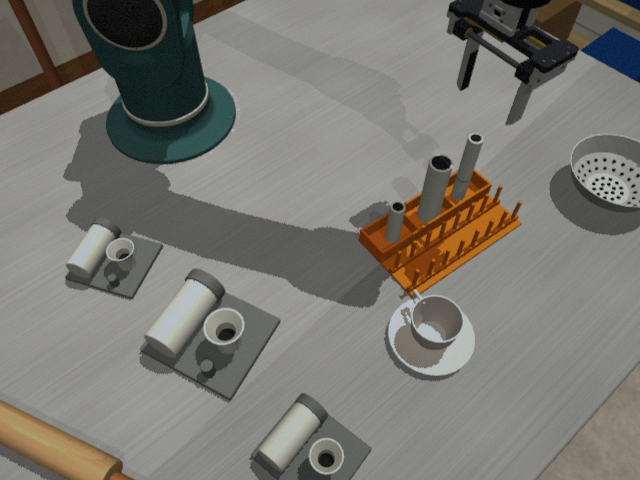

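The wrist view shows the slim tube's top at (318,252), against (318.6,253) predicted from the triangulated position. The rack edges are parallel to the jaws' axes. Next I go down and grip.

Call:
{"op": "apply_moves", "data": {"deltas": [[0.1,0.1,3,0,0,0,1],[0.1,0.1,6,0,0,0,1],[0.1,0.1,9,0,0,0,1],[0.1,0.1,10.9,0,0,0,1],[0.1,0.1,10.9,0,0,0,0.6],[0.1,0.1,10.9,0,0,0,0.35],[0.1,0.1,10.9,0,0,0,0.1],[0.1,0.1,10.9,0,0,0,0],[0.1,0.1,10.9,0,0,0,0],[0.1,0.1,10.9,0,0,0,0],[0.1,0.1,10.9,0,0,0,0]], "force": 40}}

```text
time: 2.6
eef_pos: [0.5459, 0.2885, 0.1167]
ee_rot: [[0.997, -0.08, 0.0], [-0.08, -0.997, 0.0], [0.0, -0.0, -1.0]]
wrist_force: [0.3, -1.1, 0.3]
grip_width: 0.0413
```

Call:
{"op": "apply_moves", "data": {"deltas": [[0,0,0,0,0,0,0],[0,0,0,0,0,0,0],[0,0,0,0,0,0,0],[0,0,0,0,0,0,0]]}}

```text
time: 3.0
eef_pos: [0.5459, 0.2884, 0.1164]
ee_rot: [[0.997, -0.08, -0.0], [-0.08, -0.997, -0.0], [-0.0, 0.0, -1.0]]
wrist_force: [0.4, 0.2, -0.3]
grip_width: 0.0253
```

Run:
```python
from h import *
i=ctrl.capture('wrist');cv2.imwrite('pics/w2.png',i)
```

```text
(no output)
```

View pics/w2.png

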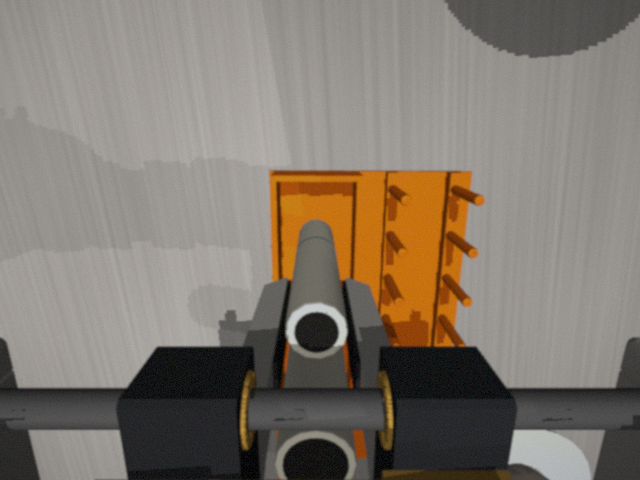

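Gripped: the width is 25.3 mm, and the tube's top at (317,330) sits between the pads. Now I lift clear of the other tubes.

Call:
{"op": "apply_moves", "data": {"deltas": [[0,0,-1,0,0,0,0],[0,0,-4,0,0,0,0],[0,0,-8,0,0,0,0],[0,0,-12,0,0,0,0],[0,0,-15,0,0,0,0],[0,0,-17,0,0,0,0],[0,0,-18,0,0,0,0],[0,0,-18,0,0,0,0]]}}

```text
time: 3.85
eef_pos: [0.5462, 0.2885, 0.2977]
ee_rot: [[0.997, -0.08, 0.001], [-0.08, -0.997, 0.001], [0.001, -0.001, -1.0]]
wrist_force: [-0.3, -0.5, -0.7]
grip_width: 0.0252
```

Run:
```python
from h import *
s=ctrl.read_state();print(s['time'],s['eef_pos'],s['ee_rot'],s['grip_width'])
d=s['ee_rot'].T@(np.array([.5115,-.2135,s['eef_pos'][2]])-s['eef_pos']);print(d)
```

```text
3.85 [0.54622773 0.28851525 0.29765223] [[ 9.96792671e-01 -8.00139382e-02  1.46308813e-03]
 [-8.00153585e-02 -9.96793188e-01  9.39297292e-04]
 [ 1.38323941e-03 -1.05335418e-03 -9.99998489e-01]] 0.025178509818210983
[ 0.00555258  0.50318409 -0.00052235]
```

Call:
{"op": "apply_moves", "data": {"deltas": [[0,2,0,0,0,0,0],[0.1,5,0,0,0,0,0],[0.1,9,0,0,0,0,0],[0.2,13,0,0,0,0,0],[0.2,17,0,0,0,0,0],[0.2,21,0,0,0,0,0],[0.3,25,0,0,0,0,0],[0.3,29,0,0,0,0,0],[0.4,33,0,0,0,0,0],[0.5,37,0,0,0,0,0],[0.5,41,0,0,0,0,0],[0.5,45,0,0,0,0,0],[0.6,48,0,0,0,0,0],[0.6,50,0,0,0,0,0],[0.6,50.3,0,0,0,0,0],[0.6,50.3,0,0,0,0,0],[0.6,50.3,0,0,0,0,0]]}}

```text
time: 5.55
eef_pos: [0.5115, -0.2125, 0.2959]
ee_rot: [[0.997, -0.079, -0.001], [-0.079, -0.997, 0.0], [-0.001, -0.0, -1.0]]
wrist_force: [0.4, 1.3, -1.7]
grip_width: 0.0252
```

Run:
```python
from h import *
s=ctrl.read_state();print(s['time'],s['eef_pos'],s['ee_rot'],s['qpos'])
m=ctrl.camera_model('wrist');i=ctrl.capture('wrist')
p=s['eef_pos']; zb=p[2]-.1164+.005
print('tube bottom/top pred',proj('wrist',[(p[0],p[1],zb),(p[0],p[1],zb+.15)],m),'port',proj('wrist',[(.5115,-.2135,.072)],m))
for n in('scene','top'): print(n,proj(n,[(p[0],p[1],zb),(p[0],p[1],zb+.15),(.5115,-.2135,.072)]))
cv2.imwrite('pics/w3.png',i)
a=ctrl.capture('scene');b=ctrl.capture('top')
cv2.imwrite('pics/st3.png',np.hstack([cv2.resize(a[140:380,140:340],(400,480)),cv2.resize(b[180:300,350:450],(400,480))]))
```

```text
5.55 [ 0.51154214 -0.21247906  0.295948  ] [[ 9.96871373e-01 -7.90368789e-02 -7.98381136e-04]
 [-7.90365831e-02 -9.96871638e-01  3.95584262e-04]
 [-8.27149256e-04 -3.31245310e-04 -9.99999603e-01]] [-0.25455102  0.26061003  0.72179587  1.69643046 -0.18018593  1.25337759
  0.42807777]
tube bottom/top pred [[317.0957553  235.70390894]
 [318.01496321 334.15011525]] port [[316.86754942 208.35109455]]
scene [[211.9103231  287.290592  ]
 [189.83025781 218.12856188]
 [223.52659624 325.88697175]]
top [[422.41897607 242.5999172 ]
 [441.50685726 223.23484426]
 [412.20717414 253.47975608]]
```

View pics/w3.png

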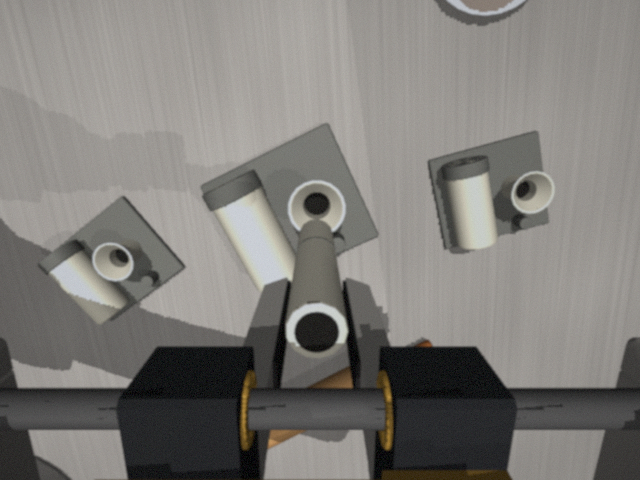

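View pics/st3.png

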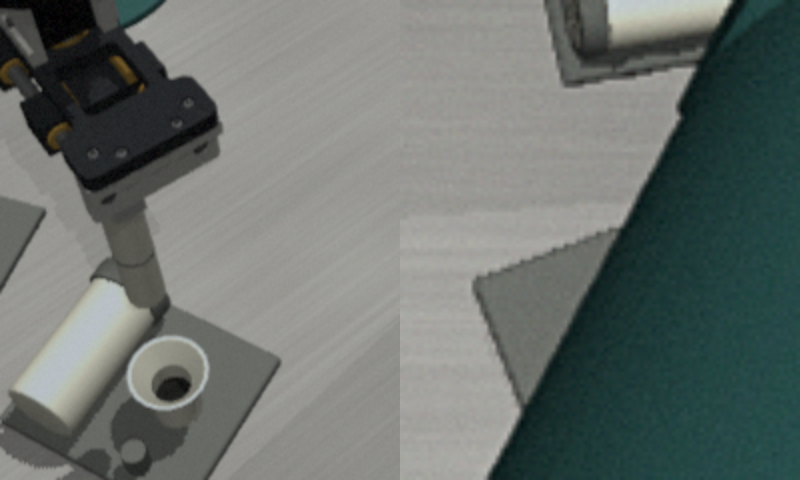

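Port mouth is at (317,208) in the wrist view, matching the prediction, and the tube is upright and gripped. I lower it to just above the bore.

Call:
{"op": "apply_moves", "data": {"deltas": [[0,0.1,3,0,0,0,0],[0,0.1,6,0,0,0,0],[0,0.1,9,0,0,0,0],[0,0.1,11,0,0,0,0],[0,0.1,12,0,0,0,0],[0,0.1,12.5,0,0,0,0],[0,0.1,13,0,0,0,0],[0,0.1,13,0,0,0,0]]}}

```text
time: 6.5
eef_pos: [0.5118, -0.2144, 0.1667]
ee_rot: [[0.997, -0.08, 0.0], [-0.08, -0.997, -0.0], [0.0, 0.0, -1.0]]
wrist_force: [0.6, -0.3, -0.0]
grip_width: 0.0253
```

Run:
```python
from h import *
s=ctrl.read_state();print(s['time'],s['eef_pos'],s['wrist_force'])
cv2.imwrite('pics/w4.png',ctrl.capture('wrist'))
a=ctrl.capture('scene')
cv2.imwrite('pics/s4.png',cv2.resize(a[230:380,140:340],(800,600)))
```

```text
6.5 [ 0.51178871 -0.21437069  0.16670125] [ 0.59628614 -0.34621686 -0.02483724]
```

View pics/w4.png

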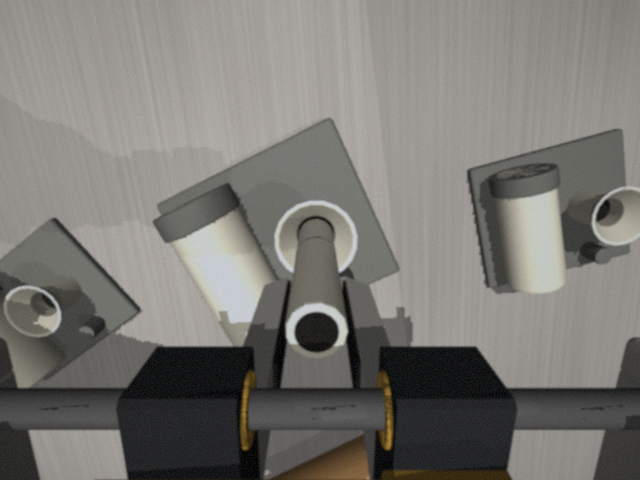

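View pics/s4.png

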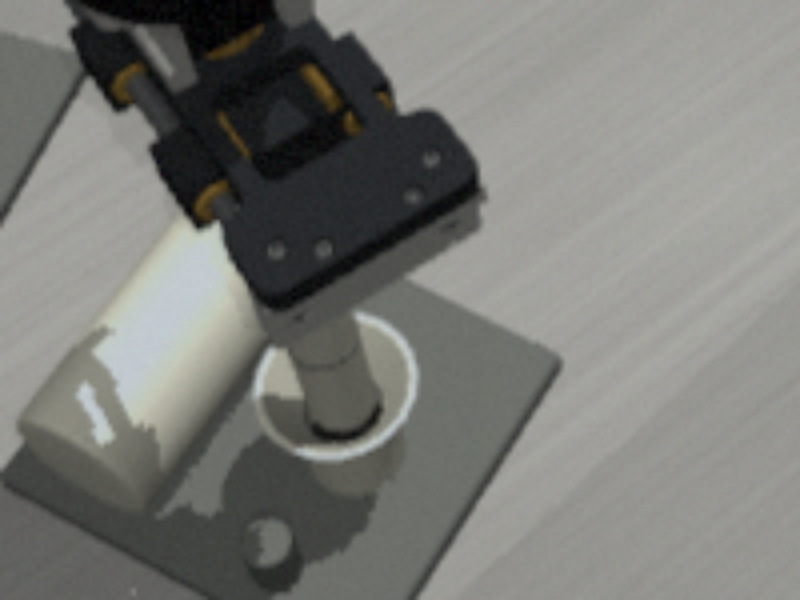

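The scene crop shows the tube's end over the dark bore, centred, with the black crescent at (345,425). I ease it into the bore.

Call:
{"op": "apply_moves", "data": {"deltas": [[0,-0.1,0.4,0,0,0,0],[0,-0.1,0.8,0,0,0,0],[0,-0.1,1.2,0,0,0,0],[0,-0.1,1.5,0,0,0,0],[0,-0.1,1.5,0,0,0,0]]}}

```text
time: 7.1
eef_pos: [0.5114, -0.2134, 0.151]
ee_rot: [[0.997, -0.08, -0.001], [-0.08, -0.997, 0.0], [-0.001, 0.0, -1.0]]
wrist_force: [0.6, 0.8, 0.2]
grip_width: 0.0254
```

It is in the bore with no side force. Now I push the seal down slowly; fully home is expected at a TCP height of about 0.130.

Call:
{"op": "apply_moves", "data": {"deltas": [[0,0,0.3,0,0,0,0],[0,0,0.6,0,0,0,0],[0,0,0.8,0,0,0,0],[0,0,1.0,0,0,0,0],[0,0,1.2,0,0,0,0],[0,0,1.4,0,0,0,0],[0,0,1.6,0,0,0,0],[0,0,1.8,0,0,0,0],[0,0,1.8,0,0,0,0]], "force": 50}}

```text
time: 8.0
eef_pos: [0.5118, -0.2135, 0.1335]
ee_rot: [[0.997, -0.08, 0.0], [-0.08, -0.997, -0.0], [0.0, 0.0, -1.0]]
wrist_force: [-0.3, -0.8, -0.1]
grip_width: 0.0254
```

Call:
{"op": "apply_moves", "data": {"deltas": [[0,0,0.15,0,0,0,0],[0,0,0.3,0,0,0,0],[0,0,0.4,0,0,0,0],[0,0,0.5,0,0,0,0]]}}

```text
time: 8.4
eef_pos: [0.5123, -0.2139, 0.1296]
ee_rot: [[0.997, -0.08, 0.002], [-0.08, -0.997, -0.0], [0.002, 0.0, -1.0]]
wrist_force: [-5.8, 1.9, 32.5]
grip_width: 0.025
```

Run:
```python
from h import *
s=ctrl.read_state();print(s['time'],s['eef_pos'],s['wrist_force'])
cv2.imwrite('pics/w5.png',ctrl.capture('wrist'))
a=ctrl.capture('scene')
cv2.imwrite('pics/s5.png',cv2.resize(a[230:380,140:340],(800,600)))
```

```text
8.4 [ 0.51231137 -0.21391075  0.12956422] [-5.82551212  1.90683375 32.49513213]
```

View pics/w5.png

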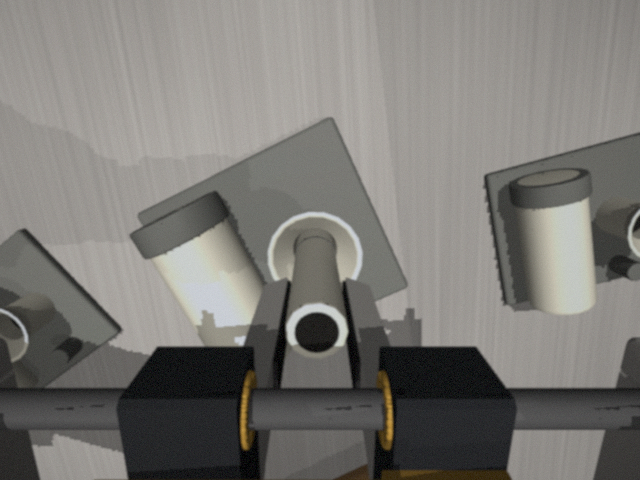

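View pics/s5.png

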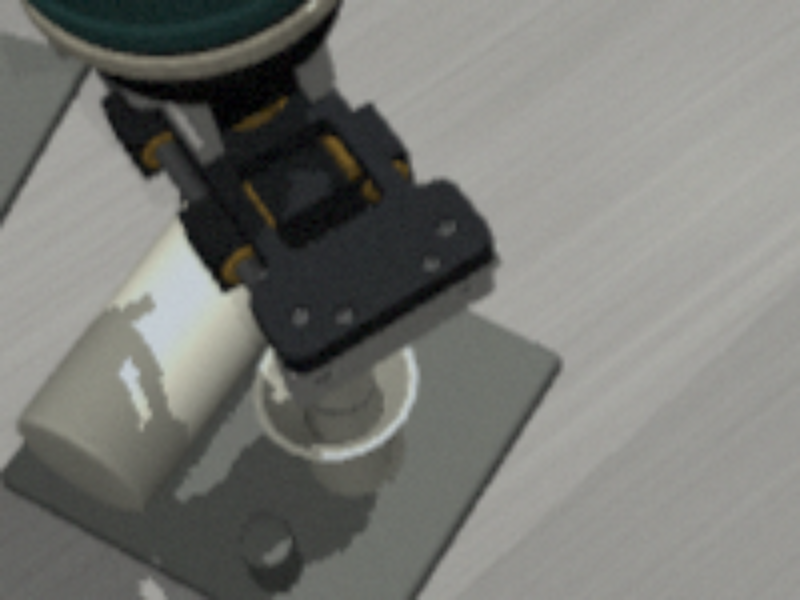

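The 32 N stop came at TCP z = 0.1296, against about 0.130 predicted for fully home, and the depth line is at rim level near (337,411). I take the load off, then release.

Call:
{"op": "apply_moves", "data": {"deltas": [[0,0,-0.1,0,0,0,0],[0,0,-0.1,0,0,0,0.3],[0,0,-0.1,0,0,0,0.5],[0,0,-0.1,0,0,0,0.7],[0,0,-0.1,0,0,0,0.8],[0,0,-0.1,0,0,0,0.8],[0,0,-0.1,0,0,0,0.8]]}}

```text
time: 9.2
eef_pos: [0.5117, -0.2134, 0.1295]
ee_rot: [[0.997, -0.08, 0.0], [-0.08, -0.997, -0.0], [0.0, 0.0, -1.0]]
wrist_force: [0.4, 0.2, -0.2]
grip_width: 0.0647
```

Call:
{"op": "apply_moves", "data": {"deltas": [[0,0,0,0,0,0,0.9],[0,0,-2,0,0,0,0.9],[0,0,-5,0,0,0,0.9],[0,0,-9,0,0,0,0.9],[0,0,-12,0,0,0,0.9],[0,10,-13,0,0,0,0.9],[0,10,-13,0,0,0,0.9],[0,15,-13,0,0,0,0.9],[0,15,-13,0,0,0,0.9],[0,15,-13,0,0,0,0.9]]}}

```text
time: 10.2
eef_pos: [0.499, -0.3641, 0.2591]
ee_rot: [[0.997, -0.082, -0.001], [-0.082, -0.997, -0.0], [-0.001, 0.0, -1.0]]
wrist_force: [0.7, -0.3, -0.0]
grip_width: 0.0844
```

Run:
```python
from h import *
s=ctrl.read_state();print(s['time'],s['eef_pos'],s['wrist_force'])
a=ctrl.capture('scene');b=ctrl.capture('top')
cv2.imwrite('pics/s6.png',cv2.resize(a[230:380,140:340],(800,600),interpolation=cv2.INTER_CUBIC))
cv2.imwrite('pics/s6f.png',a); cv2.imwrite('pics/t6.png',b)
for z in(0.0185,.072,.1685): print(z,proj('scene',[(.5115,-.2135,z)]),proj('top',[(.5115,-.2135,z)]))
```

```text
10.2 [ 0.49898548 -0.36406701  0.25913005] [ 0.71534045 -0.25669175 -0.03169893]
0.0185 [[228.43843481 341.15967655]] [[407.87161316 257.85279495]]
0.072 [[223.52659624 325.88697175]] [[412.20717414 253.47975608]]
0.1685 [[213.18778454 293.73982015]] [[421.27372678 244.33482947]]
```

View pics/s6.png

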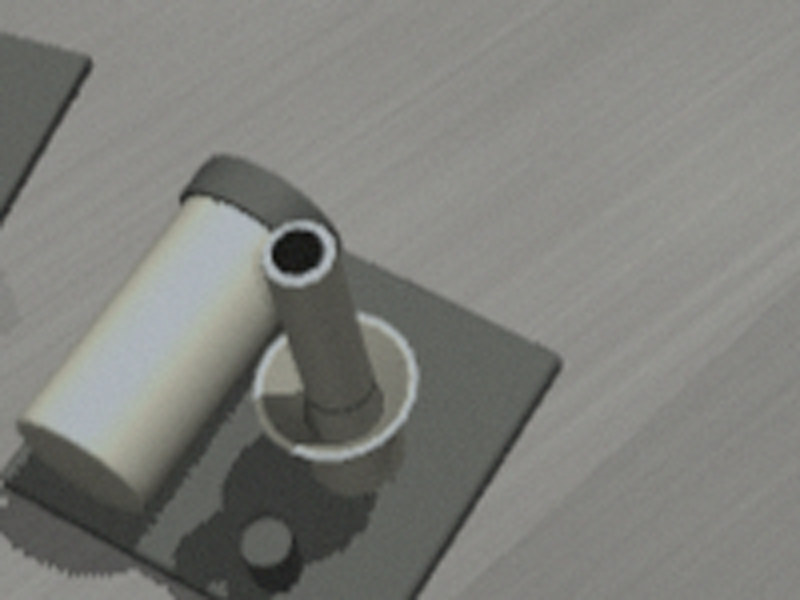

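View pics/s6f.png

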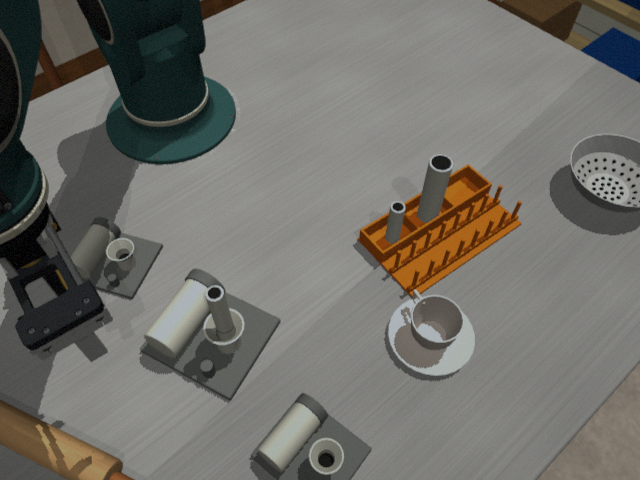

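View pics/t6.png

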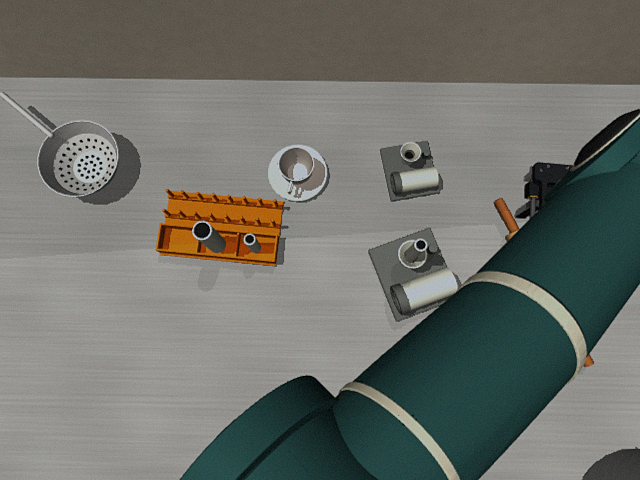

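Run:
```python
from h import *
a=cv2.imread('pics/s6f.png');b=cv2.imread('pics/t6.png');th=np.linspace(0,2*np.pi,60)
def ov(im,n,x0,y0,w,h,k):
    c=cv2.resize(im[y0:y0+h,x0:x0+w],(w*k,h*k),interpolation=cv2.INTER_CUBIC)
    for z,r,col in((.072,.013,(0,0,255)),(.076,.013,(255,0,0)),(.1685,.013,(0,255,0))):
        P=proj(n,np.c_[.5115+r*np.cos(th),-.2135+r*np.sin(th),0*th+z]);
        cv2.polylines(c,[(((P-[x0,y0])+.5)*k).astype(int)],True,col,1)
    return c
cv2.imwrite('pics/ov.png',np.hstack([ov(a,'scene',190,270,66,90,6),ov(b,'top',385,220,66,90,6)]))
```

```text
(no output)
```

View pics/ov.png

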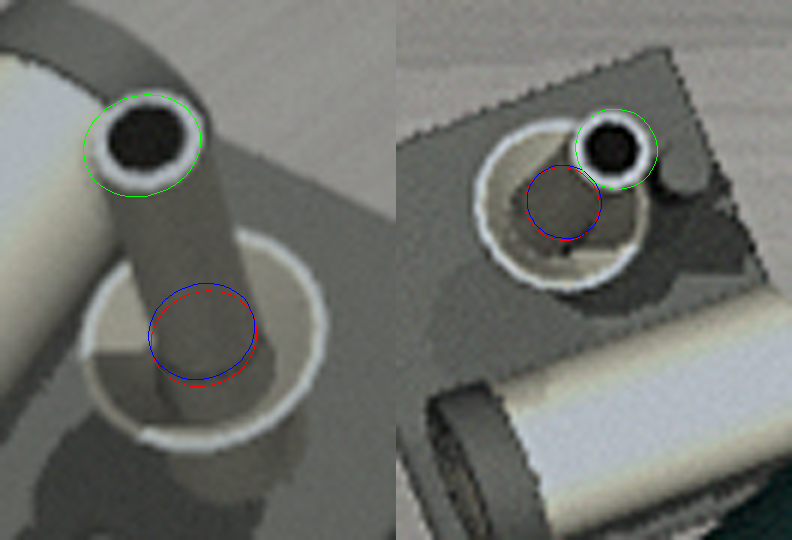

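The red ring, drawn at rim height, coincides with the depth line (front near (208,385) in the overlay). The green ring, drawn at home height, lies on the tube's top in both views, so I hand the job in.

Run:
```python
from h import *
s=ctrl.read_state();print(s['time'],abs(s['joint_vel']).max(),s['wrist_force'])
print(ctrl.sign_off())
```

```text
10.3 0.01619166856921824 [-0.64513382  0.57942989 -0.09064755]
the job is handed in; nothing more can be done
None
```

I took the tall slim tube from the left-hand well of the rack and pushed it upright into the port of the largest filter. It met a hard stop, and I let go, moved clear and handed the job in at 10.3 s.

- **Depth:** The arm stopped at 32 N with the TCP at z = 0.1296 m, against about 0.130 m expected for fully home. The tube had not moved in the fingers.
- **Final views:** The tube stands upright with its depth line level with the rim. Its top is within about 2 px of the predicted spot in both cameras; the small scene-camera offset is about calibration size, or a slight lean in the bore.
- **Surroundings:** The teacup, the rack and the other tubes look unmoved, and nothing was touching the gripper.
- **Doubtful reading:** Halfway through the push the wrist force read about 0 N rather than the seal's 7 N. That was with the arm stopped. I didn't measure the seal's travel directly; I inferred it from the depth and the hard stop.

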